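# Tap the clamping wedge home beside an engine barrel

### The job

Take the wooden wedge out of its block and start it, thin end down, in the slot between the fence and the sliding jaw of the clamp stand, and let go of it. Then take the round drift from its holder and tap the wedge down gently with the brass end, without bruising the wood, until the jaw is tight against the engine barrel and the wedge, firmly home, stops going further. Stand the drift back in its holder, leave the wedge in the slot and leave the other things on the bench alone.

Things in the scene. Friction and masses are not known exactly. Their poses are not given: they have to be found in the camera images.
- wedge: Plain pale hardwood wedge, 95 mm long, 90 g, standing thin end down in a wooden block. 30 mm wide along x (two parallel faces to grip), 9 mm thick (along y) at the thin lower end, 28 mm at the top. The -y face (y = -4.5 mm) is flat and upright; all the taper, 1 in 5, is on the +y face. Origin at the middle of the thin end, z up the wedge.
- wedge_top (a point): Middle of the wedge's flat top (30 x 28 mm), where to tap it; axes as the wedge's.
- wedge_block: Fixed wooden block 56 x 60 mm, 36 mm tall, with an open pocket (floor 6 mm above the bench) in which the wedge stands loosely; lift the wedge straight up out of it. Origin on the bench under the pocket's middle; axes parallel to the wedge's.
- stand: Dark steel clamp stand fixed on the bench, base plate 12 mm thick. Fence 62 mm wide, 30 mm thick, 82 mm tall; cheeks at x = +-19 mm stand 4 mm out of its face. Beyond the jaw a finned engine barrel, 98 mm square, 103 mm tall with studs, begins about 36 mm from the fence face. Origin on the bench under the slot mouth; axes as slot.
- slot (a point): Middle of the top edge of the fence's upright face, 82 mm up: the slot's mouth. z up, +y across the slot to jaw and barrel, x along it. The jaw face slopes 1 in 5 like the wedge; the mouth is 13 to 19 mm wide. Put the wedge in with its flat face to the fence, axes parallel (its origin then at y = +4.5 mm): it comes to rest on the jaw with its thin end 20 to 50 mm below the mouth and stands by itself.
- jaw (a joint): Sliding jaw, m: starts at 0 to 0.001; 0.004 = tight on the barrel. Slides stiffly (5 N), stays where left; 5 mm of wedge moves it 1 mm. Driving takes 4 to 10 N on the wedge. When tight the wedge stops, thin end 40 to 65 mm below the mouth, different each time, and resistance rises steeply: it is firmly home once a 15 N tap no longer moves it. Over 35 N from the drift bruises it. Coarse reading.
- drift: Round steel drift, 28 mm across and 130 mm long, 0.4 kg, black rubber grip from 72 to 122 mm up, brass striking end at the bottom. Stands upright in its holder. Origin at the centre of the brass lower end face, z up along the axis. Strike the wedge with the lower face, drift upright, over the middle of the wedge's top.
- holder: Fixed round steel cup, 56 mm across outside, 46 mm inside, 50 mm tall, inner floor 6 mm above the bench. Origin on the bench on its axis. The drift stands in it.
- piston: Bystander, leave alone: bare aluminium piston, 54 mm across, 50 mm tall. Origin at the centre of its underside.
- bearing: Bystander, leave alone: steel bearing ring 52 mm across, 15 mm tall. Origin at the centre of its underside.
- socket: Bystander, leave alone: steel socket, 26 mm across, 38 mm tall. Origin at the centre of its underside.
- spray: Bystander, leave alone: grey spray can 60 mm across, 170 mm tall. Origin at the centre of its underside.
- oil: Bystander, leave alone: black oil bottle with red cap, 70 mm across, 170 mm tall. Origin at the centre of its underside.

How it is judged (in metres and radians):
On the way, in this order (a step that is already met when the one before it is completed fails the run):
1. the wedge stands started in the slot, let go, with the jaw not yet driven home (x of wedge in the frame of slot between -0.005 and 0.005 m and y of wedge in the frame of slot between 0 and 0.012 m and z of wedge in the frame of slot below -0.012 m and angle between wedge's own z axis and vertical below 0.12 rad and contact force between the fingers and wedge below 0.2 N and value of joint jaw below 0.0028 m and linear speed of wedge below 0.02 m/s), for 0.2 s.
2. the drift, in contact with the wedge, has driven the jaw tight against the barrel and pressed the wedge firmly home (over 10 N) (x of wedge in the frame of slot between -0.005 and 0.005 m and y of wedge in the frame of slot between 0 and 0.012 m and z of wedge in the frame of slot below -0.012 m and angle between wedge's own z axis and vertical below 0.12 rad and value of joint jaw above 0.0037 m and contact force between drift and wedge above 10 N).
At the end, for the whole second after the job is handed in: The wedge is upright (0.12 rad) in the slot, within 5 mm of its middle, thin end over 12 mm below the mouth; the jaw within 0.3 mm of tight (joint above 0.0037); the drift stands in its holder, within 14 mm of the axis, under 16 mm height, tilt under 0.2 rad; all at rest (x of wedge in the frame of slot between -0.005 and 0.005 m and y of wedge in the frame of slot between 0 and 0.012 m and z of wedge in the frame of slot below -0.012 m and angle between wedge's own z axis and vertical below 0.12 rad and value of joint jaw above 0.0037 m and horizontal distance between drift and holder below 0.014 m and angle between drift's own z axis and vertical below 0.2 rad and height (world z) of drift below 0.016 m and linear speed of each of drift, wedge below 0.02 m/s); the robot touches nothing.
It fails at once if the wedge is struck or pressed with the drift at more than 35 N (contact force between drift and wedge above 35 N).
It fails at once if the fingers touch the wedge while the jaw goes home (it is to be driven with the drift) (value of joint jaw above 0.0031 m and contact force between the fingers and wedge above 1 N).
It fails at once if a bystander is shifted by more than 30 mm (distance of any of piston, bearing, socket, spray, oil from where it was at the start of the episode above 0.03 m).
It also fails if it takes over 64 s, if anything falls off the work surface, if the arm or the gripper's body presses on something with over 40 N, if the wrist force passes 120 N, or if a joint passes its speed limit or range.

### The arm

A 6-joint arm with a two-finger parallel gripper is mounted at the origin on the work surface. World frame = base frame: x ahead of the robot, y to its left, z up, the work surface at z = 0. Lengths are in mm, angles in rad, forces in N, time in s.
With the tool pointing down it reaches from about 275 to 750 mm from the base axis. Payload 10.2 kg.
Tool frame: the origin (TCP) lies midway between the tips of the shut fingers; the grasp point (between the pads) lies 19 mm behind it; z points along the fingers, y is the direction in which the jaws open and shut (so a half turn about z gives the same grasp; the last joint's range is limited). The gripper opens to 85 mm and grips with 20 to 120 N. Pads are 22 mm wide; open, the fingers measure 114 mm over their backs; the gripper's body (76 mm by 85 mm) begins 54 mm behind the grasp point. The pads swing forward as they close: fully open they stand 13 mm farther back than shut.
Start: joints at [-1.341, 0.313, 1.498, -0, 1.331, -0.223], TCP at [229.668, -472.105, 231.294] pointing down, gripper open.
Joint ranges: [-2.94, 2.94], [-0.97, 2.17], [0.19, 2.56], [-1.23, 4.37], [0.02, 3.11], [-2.88, 2.88]. Speed limits (rad/s): [2.39, 2.39, 3.01, 3.14, 3.14, 3.14].

### API

Orientations are given as a unit quaternion [w, x, y, z].
In Python, from rig import sense, optics, ctrl gives the robot as it stands.
- The arm moves only by the tool play_rows, never from a script. Its argument "plan" is a list of rows, each a list of 7 numbers: the shift along the world's x, y, z in mm, then the turn, a rotation vector about the world's x, y, z in rad, then the opening, from -1 (shut) to 1 (fully open), so that 0 is half open. A call has 1 to 5 rows; each row shifts and turns the pose as measured when the row begins; what a row does not reach is not made up. A row lasts 1/12 s, in which the tool goes at most 41.7 mm and 7.16 degrees, less where a joint would pass 70% of its speed; a pose out of reach is approached as far as the arm can. A call is refused whole if a number of a shift passes 41.7 or a number of a turn 0.125, either way. A call with a gripper value outside its range is refused whole. The fingers move at their own pace and stop on an object; "grip_force" is the grip in N (left out, the last holds). Time passes only in rows, so rows that do not move let the fingers close. It gives the time, the measured TCP pose, the force and the opening at its end, in the units of the state.
- sense(): the state, without advancing time (a new reading comes with each control period).
- optics.capture(name): name is "scene" or "top" or "wrist"; returns a dict with "img" (420x560x3 uint8, blue, green, red), "fx", "fy", "cx", "cy" (pixels), "world_to_cam" (4x4, takes a point from world to camera coordinates). Camera axes: x right, y up, looking along -z (the intrinsics and any distortion apply to the point x, -y, -z); pixel columns grow to the right and rows downward; lengths in mm; the calibration is good to about 2 mm. A picture is of the moment at which its call begins. There is no depth.
- ctrl.finish_job(): hands the job in, once; it reports no verdict.
The state is a dict: "time_s": time; "joints": joint angles; "dq": joint speeds; "tau": joint torques, N m; "eef_pos": TCP position; "ee_rot": TCP orientation; "force": force on the tool from outside, world axes, zero at the start; "wrist_torque": the same for the moment, N m; "grip_width": opening from 0.0 (shut) to 1.0 (fully open).
Only numpy, scipy, OpenCV 4.12 (cv2) and the standard library are available. Lean on these libraries where they do the work, as an engineer would, in place of code of your own. Each camera call takes 0.05 s, during which the arm holds its last target. There are 200 camera calls.

## Working session

There is one attempt and no reset: what is moved stays moved. The work goes in short steps, Python scripts to look and compute and a tool call to move; the robot and the scene stay as the last step left them, time stands still between calls to the robot, and variables do not carry over. Pictures are saved under pics/ and viewed, about 8 in all and at most 12, crops included, and the job is handed in when it is done.

Besides the shell and the picture viewer there is one more tool, called as name(argument=value, ...), one argument or row to a line, values as JSON. play_rows: Moves the arm, as the interface text tells. Its arguments: {"type":"object","properties":{"plan":{"type":"array"},"grip_force":{"type":"number"}},"required":["plan"]}

```bash
ls; mkdir -p pics
cat > h.py <<'E'
import numpy as np, cv2, json
from rig import sense, optics, ctrl
def cap(n,f):
    c=optics.capture(n); cv2.imwrite('pics/'+f+'.png',c['img'])
    np.savez('pics/'+f+'.npz',**{k:np.array(c[k]) for k in c}); return c
def load(f): return dict(np.load('pics/'+f+'.npz',allow_pickle=True))
def proj(c,P):
    P=np.atleast_2d(np.array(P,float)); W=c['world_to_cam']; q=P@W[:3,:3].T+W[:3,3]
    return np.c_[c['fx']*q[:,0]/-q[:,2]+c['cx'], c['fy']*-q[:,1]/-q[:,2]+c['cy']]
def ray(c,u,v):
    W=np.array(c['world_to_cam']);R=W[:3,:3];o=-R.T@W[:3,3]
    d=R.T@np.array([(u-c['cx'])/c['fx'],-(v-c['cy'])/c['fy'],-1.]); return o,d
def onz(c,u,v,z):
    o,d=ray(c,u,v); return o+d*(z-o[2])/d[2]
E
python3 - <<'E'
from h import *
for n in ('scene','top'):
    c=cap(n,n+'0'); print(n,[k for k in c],c['fx'],c['cx'],c['cy']); print(np.round(ray(c,280,210),2))
print(sense())
a=cv2.imread('pics/scene0.png');b=cv2.imread('pics/top0.png')
E
```

```text
pics
scene ['img', 'fx', 'fy', 'cx', 'cy', 'world_to_cam'] 409.98241430666326 286.0183683174249 211.32086844259817
[[ 9.5772e+02 -6.2631e+02  7.0781e+02]
 [-4.1000e-01  6.7000e-01 -6.2000e-01]]
top ['img', 'fx', 'fy', 'cx', 'cy', 'world_to_cam'] 529.5583049625159 287.8800961751727 205.87148333997175
[[ 3.20750e+02  4.68700e+01  1.45578e+03]
 [ 1.70000e-01  1.00000e-02 -9.90000e-01]]
{'time_s': 0.1, 'joints': array([-1.34137585e+00,  3.13381189e-01,  1.49831470e+00,  2.84179399e-05,
        1.33103488e+00, -2.23407541e-01]), 'dq': array([-0.00057284, -0.00155118, -0.00162366, -0.00065315,  0.00036245,
       -0.00134306]), 'tau': array([ 3.29586714e-03, -4.12897468e+01, -2.60141498e+01, -2.14066563e-04,
        2.95606675e-03, -2.90946808e-06]), 'eef_pos': array([ 229.63364213, -471.87147083,  230.81636221]), 'ee_rot': array([-5.69100749e-04,  9.74478259e-01,  2.24481176e-01,  1.20896680e-05]), 'force': array([0.15901104, 0.2041449 , 0.44208366]), 'wrist_torque': array([0.01159307, 0.0300421 , 0.01715803]), 'grip_width': 0.9986263798094878}
```

View pics/scene0.png

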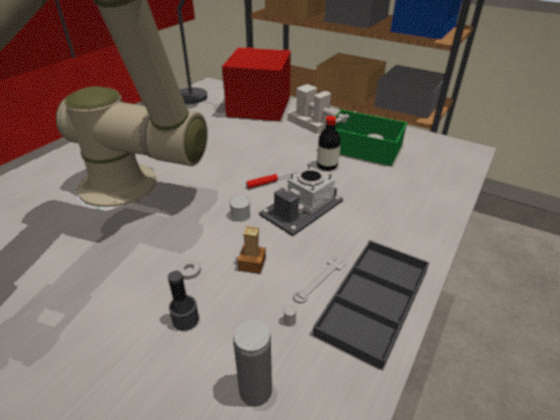

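View pics/top0.png

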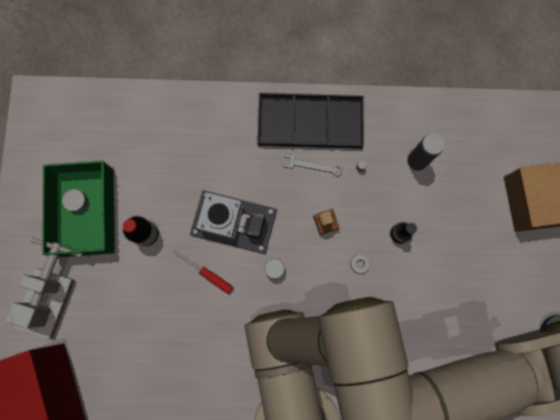

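Scene and top show: wedge and block at top (326,221), stand at (235,222) with the fence on its right and the barrel on its left, drift and holder at (403,233), piston at (275,268), bearing at (360,264). Next I'll zoom in.

Run:
```python
from h import *
t=load('top0')['img'];s=load('scene0')['img']
k=lambda i,f:cv2.resize(i,None,fx=f,fy=f,interpolation=cv2.INTER_CUBIC)
A=k(t[180:260,185:285],4);B=k(t[195:255,300:425],3.2)
C=k(s[155:275,230:350],3.0); D=k(s[260:335,155:215],4)
o=np.zeros((600,800,3),np.uint8)
A=A[:,:400];o[:320,:400]=A; B=B[:192,:400];o[:192,400:]=B
D=D[:,:240]; o[320:600,:240]=D[:280]; C=C[:400]; o[200:560,400:760]=C
o=cv2.convertScaleAbs(o,alpha=1.6);cv2.imwrite('pics/z0.png',o)
```

```text
(no output)
```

View pics/z0.png

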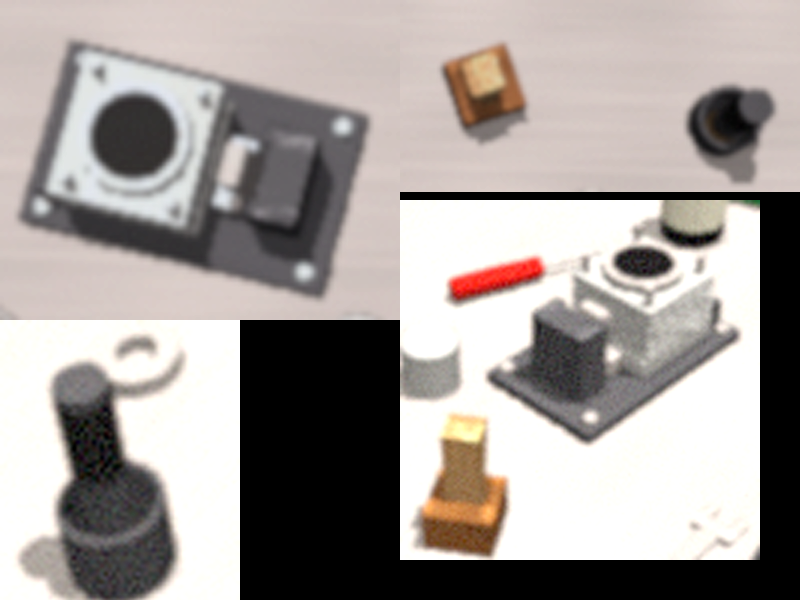

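Run:
```python
from h import *
c=load('top0')
B=lambda X,Y:(300+(X-400)/3.2-.35,195+Y/3.2-.35); A=lambda X,Y:(185+X/4-.4,180+Y/4-.4)
def pr(n,f,pts,z):
    P=np.array([onz(c,*f(*p),z)[:2] for p in pts]);print(n,np.round(P,1).tolist(),'mean',P.mean(0).round(1))
pr('block',B,[(443,65),(508,42),(525,105),(460,125)],36)
pr('wtop',B,[(460,62),(500,52),(505,85),(468,97)],101)
pr('drifttop',B,[(757,105)],136);pr('holder',B,[(722,118)],50)
pr('fence',A,[(268,130),(318,140),(300,222),(250,212)],82)
pr('plate',A,[(75,40),(370,120),(322,298),(20,220)],12)
pr('barrel',A,[(70,42),(225,78),(195,232),(50,195)],95)
```

```text
block [[553.8, -30.5], [575.1, -85.5], [521.4, -100.5], [502.9, -45.7]] mean [538.3 -65.6]
wtop [[546.0, -40.7], [555.1, -73.1], [528.1, -77.4], [517.5, -47.6]] mean [536.7 -59.7]
drifttop [[512.2, -272.9]] mean [ 512.2 -272.9]
holder [[512.9, -264.2]] mean [ 512.9 -264.2]
fence [[549.5, 133.8], [543.7, 100.7], [489.3, 110.7], [495.0, 143.5]] mean [519.4 122.2]
plate [[620.9, 274.6], [570.1, 68.0], [446.2, 97.1], [494.1, 305.5]] mean [532.8 186.3]
barrel [[602.2, 264.7], [581.0, 162.3], [479.4, 177.5], [500.9, 272.2]] mean [540.9 219.2]
```

play_rows(
  plan=[
    [24,32,2,0,0,0.113,1],
    [24,32,2,0,0,0.113,1],
    [24,32,2,0,0,0.113,1],
    [24,32,2,0,0,0.113,1],
    [24,32,2,0,0,0.113,1],
  ],
)

```text
time_s: 0.52
eef_pos: [348.3, -309.7, 238.1]
ee_rot: [-0.003, 0.871, 0.492, -0.001]
force: [0.9, -1.1, -0.4]
grip_width: 0.999
```

play_rows(
  plan=[
    [24,32,2,0,0,0.113,1],
    [24,32,2,0,0,0.113,1],
    [24,32,2,0,0,0.113,1],
    [24,32,2,0,0,0.113,1],
    [24,32,2,0,0,0.113,1],
  ],
)

```text
time_s: 0.93
eef_pos: [470.9, -141.1, 247.9]
ee_rot: [-0.003, 0.689, 0.725, -0.002]
force: [0.9, -0.4, 0.0]
grip_width: 1.001
```

```bash
cat >> h.py <<'E'
from scipy.spatial.transform import Rotation as Ro
def st():
    s=sense();q=s['ee_rot'];R=Ro.from_quat([q[1],q[2],q[3],q[0]]).as_matrix()
    print('t',round(s['time_s'],2),'p',np.round(s['eef_pos'],1),'ty',round(float(np.degrees(np.arctan2(R[1,1],R[0,1]))),1),'z',np.round(R[:,2],3),'F',np.round(s['force'],1),'g',round(s['grip_width'],3));return s,R
E
python3 -c "
from h import *
st();c=cap('wrist','w1');print(np.round(ray(c,280,210),2),c['fx'])"
```

```text
t 0.93 p [ 470.9 -141.1  247.9] ty 2.9 z [-0.007  0.001 -1.   ] F [ 0.9 -0.4  0. ] g 1.001
[[ 4.6904e+02 -7.2530e+01  3.9057e+02]
 [ 1.0000e-02 -2.8000e-01 -9.6000e-01]] 301.81801582601264
```

View pics/w1.png

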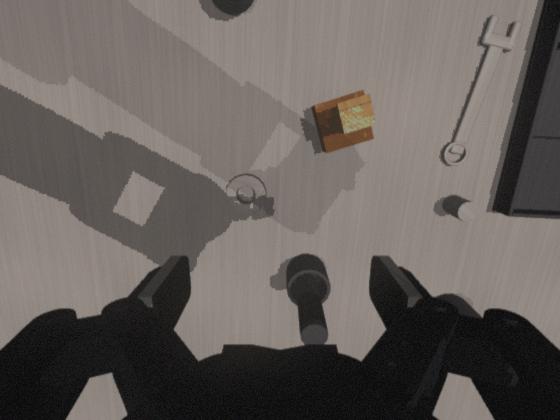

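Run:
```python
from h import *
c=load('w1');im=c['img'];hsv=cv2.cvtColor(im,cv2.COLOR_BGR2HSV)
print(hsv[115,355],hsv[105,330],hsv[140,345],hsv[60,300])
m=((hsv[...,1]>90)&(hsv[...,0]>3)&(hsv[...,0]<40)&(hsv[...,2]>40)).astype(np.uint8);m[:60]=0;m[180:]=0
ct=max(cv2.findContours(m,0,2)[0],key=cv2.contourArea);print('all',cv2.minAreaRect(ct))
m2=(m&(hsv[...,2]>125)).astype(np.uint8);m2=cv2.morphologyEx(m2,3,np.ones((5,5)))
ct=max(cv2.findContours(m2,0,2)[0],key=cv2.contourArea);r=cv2.minAreaRect(ct);b=cv2.boxPoints(r);print(r)
print(np.array([onz(c,*p,101)[:2] for p in b]).round(1), onz(c,*r[0],101))
z=np.vstack([np.hstack([cv2.resize(im[80:165,295:395],None,fx=4,fy=4,interpolation=2)*1,cv2.resize(im[245:345,270:350],None,fx=3.4,fy=3.4,interpolation=2)[:340]])])
cv2.imwrite('pics/z1.png',cv2.convertScaleAbs(z,alpha=1.8))
```

```text
[ 18 112 153] [ 13 149 118] [ 12 139 103] [ 12  23 142]
all ((346.2169494628906, 120.58785247802734), (49.070533752441406, 59.279842376708984), 72.75853729248047)
((356.0294189453125, 111.11764526367188), (38.07809066772461, 33.46991729736328), 75.96376037597656)
[[516.1 -47. ]
 [544.4 -38.7]
 [557.  -70. ]
 [527.9 -78.8]] [536.31801889 -58.35213696 101.        ]
```

View pics/z1.png

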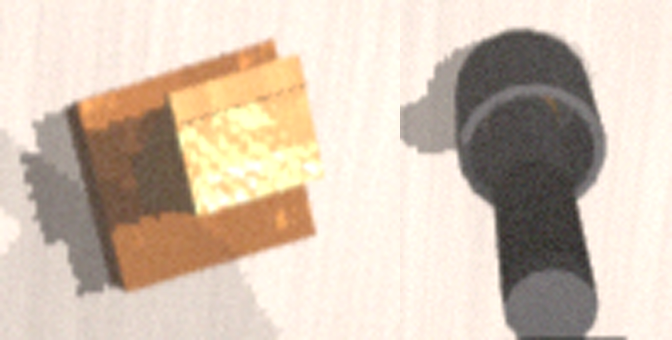

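Run:
```python
from h import *
c=load('w1');f=lambda X,Y:(295+X/4-.4,80+Y/4-.4)
def pr(n,pts,z):
    P=np.array([onz(c,*f(*p),z)[:2] for p in pts]);print(n,np.round(P,1).tolist(),'mean',P.mean(0).round(1))
    for i,j in((0,1),(1,2),(2,3),(3,0)):d=P[j]-P[i];print(np.hypot(*d).round(1),np.degrees(np.arctan2(d[1],d[0])).round(1))
pr('block',[(78,105),(275,40),(315,235),(125,290)],36)
pr('top',[(172,95),(300,57),(322,178),(197,215)],101)
g=lambda X,Y:(270+X/3.4-.4,245+Y/3.4-.4)
print('drift top',onz(c,*g(550,312-0),136),'rim z50',onz(c,*g(534,148),50))
s=load('scene0')
z=cv2.resize(s['img'][222:276,232:272],None,fx=10,fy=10,interpolation=2)
cv2.imwrite('pics/z2.png',cv2.convertScaleAbs(z,alpha=1.3))
```

```text
block [[504.2, -51.9], [556.8, -32.4], [574.7, -83.7], [521.9, -102.0]] mean [539.4 -67.5]
56.1 20.4
54.4 -70.8
55.8 -160.9
53.1 109.5
top [[518.8, -52.5], [546.7, -43.0], [555.2, -68.8], [527.4, -78.5]] mean [537.  -60.7]
29.5 18.8
27.2 -71.8
29.5 -160.8
27.4 108.1
drift top [ 627.76489974 -267.93532267  136.        ] rim z50 [ 662.20587147 -263.18675288   50.        ]
```

View pics/z2.png

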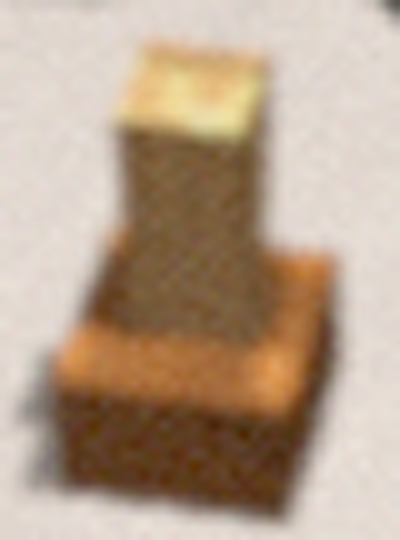

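play_rows(
  plan=[
    [17,20,-29,0,0,0.07,1],
    [17,20,-29,0,0,0.07,1],
    [17,20,-29,0,0,0.07,1],
    [16,20,-29,0,0,0.07,1],
    [0,0,0,0,0,0,1],
  ],
)

```text
time_s: 1.4
eef_pos: [543.1, -50.1, 130.0]
ee_rot: [-0.001, 0.567, 0.823, 0.0]
force: [-0.6, 1.1, -0.9]
grip_width: 1.0
```

Run:
```python
from h import *
st();c=load('w1')
g=lambda X,Y:(270+X/3.4-.4,245+Y/3.4-.4)
print('drift top',onz(c,*g(150,312),136),'rim z50',onz(c,*g(134,148),50))
c=cap('wrist','w2')
```

```text
t 1.4 p [543.1 -50.1 130. ] ty 20.8 z [-0.001  0.001 -1.   ] F [-0.6  1.1 -0.9] g 1.0
drift top [ 511.53074676 -274.42222809  136.        ] rim z50 [ 514.13369349 -271.24067162   50.        ]
```

View pics/w2.png

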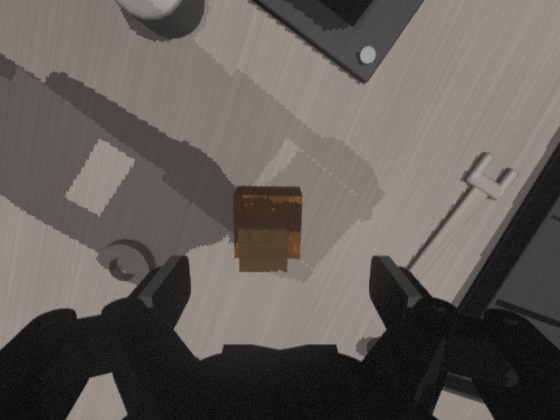

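Run:
```python
from h import *
c=load('w2')
for p in [(240,220),(288,220),(287,272),(239,272),(263.5,246)]: print(onz(c,*p,101).round(1))
```

```text
[517.1 -46.4 101. ]
[543.9 -36.1 101. ]
[555.8 -68.3 101. ]
[527.6 -79.1 101. ]
[536.  -57.1 101. ]
```

play_rows(
  plan=[
    [-6,-12,0,0,0,-0.02,1],
    [0,0,0,0,0,0,1],
    [0,0,-30,0,0,0,1],
    [0,0,-30,0,0,0,1],
    [0,0,-6,0,0,0,1],
  ],
)

```text
time_s: 1.87
eef_pos: [538.2, -70.5, 72.1]
ee_rot: [0.007, 0.582, 0.813, 0.002]
force: [-0.3, 0.3, -1.0]
grip_width: 0.999
```

play_rows(
  plan=[
    [0,0,0,0,0,0,1],
  ],
)

```text
time_s: 1.95
eef_pos: [537.8, -71.6, 72.4]
ee_rot: [0.007, 0.582, 0.813, 0.002]
force: [-0.0, -0.2, 0.6]
grip_width: 1.004
```

play_rows(
  plan=[
    [0,9,-10,0,0,0,1],
    [0,0,0,0,0,0,1],
    [0,0,0,0,0,0,1],
  ],
)

```text
time_s: 2.2
eef_pos: [539.1, -63.9, 65.8]
ee_rot: [0.01, 0.584, 0.812, 0.002]
force: [-0.1, -0.0, 0.9]
grip_width: 1.0
```

```bash
python3 -c "
from h import *
st()"
```

```text
t 2.2 p [539.1 -63.9  65.8] ty 18.6 z [ 0.019 -0.008 -1.   ] F [-0.1 -0.   0.9] g 1.0
```

play_rows(
  plan=[
    [-1,1,-3,0.008,0.019,0,1],
    [0,0,0,0,0,0,1],
    [0,0,0,0,0,0,-1],
    [0,0,0,0,0,0,-1],
    [0,0,0,0,0,0,-1],
  ],
  grip_force=35,
)

```text
time_s: 2.62
eef_pos: [539.5, -62.9, 65.4]
ee_rot: [0.001, 0.584, 0.812, 0.0]
force: [0.3, -0.7, 0.0]
grip_width: 0.602
```

play_rows(
  plan=[
    [0,0,0,0,0,0,-1],
    [0,0,0,0,0,0,-1],
    [0,0,0,0,0,0,-1],
    [0,0,0,0,0,0,-1],
  ],
)

```text
time_s: 2.95
eef_pos: [539.4, -62.9, 65.4]
ee_rot: [0.001, 0.584, 0.812, 0.0]
force: [0.1, -0.4, -1.7]
grip_width: 0.343
```

```bash
python3 -c "
from h import *
st()"
```

```text
t 2.95 p [539.4 -62.9  65.4] ty 18.6 z [ 0.002 -0.    -1.   ] F [ 0.1 -0.4 -1.7] g 0.343
```

play_rows(
  plan=[
    [0,0,15,0,0,0,-1],
    [0,0,25,0,0,0,-1],
    [0,0,35,0,0,0,-1],
    [0,0,35,0,0,0,-1],
    [0,0,5,0,0,0,-1],
  ],
)

```text
time_s: 3.37
eef_pos: [536.4, -62.0, 181.6]
ee_rot: [-0.004, 0.584, 0.812, -0.001]
force: [0.5, -0.1, -0.2]
grip_width: 0.342
```

play_rows(
  plan=[
    [0,20,0,0,0,-0.1,-1],
    [-3,30,0,0,0,-0.12,-1],
    [-3,30,0,0,0,-0.12,-1],
    [-3,30,0,0,0,-0.12,-1],
    [-3,20,0,0,0,-0.1,-1],
  ],
)

```text
time_s: 3.78
eef_pos: [524.6, 68.4, 182.9]
ee_rot: [-0.001, 0.793, 0.609, 0.0]
force: [-0.4, 1.0, -0.6]
grip_width: 0.346
```

play_rows(
  plan=[
    [0,5,0,0,0,0,-1],
    [0,0,0,0,0,0,-1],
    [0,0,0,0,0,0,-1],
  ],
)

```text
time_s: 4.03
eef_pos: [523.4, 76.8, 181.7]
ee_rot: [-0.002, 0.791, 0.611, -0.001]
force: [-0.3, 0.7, -1.5]
grip_width: 0.344
```

```bash
python3 -c "
from h import *
st();cap('wrist','w3');c=cap('top','t3')"
```

```text
t 4.03 p [523.4  76.8 181.7] ty -14.6 z [-0.003  0.003 -1.   ] F [-0.3  0.7 -1.5] g 0.344
```

View pics/w3.png

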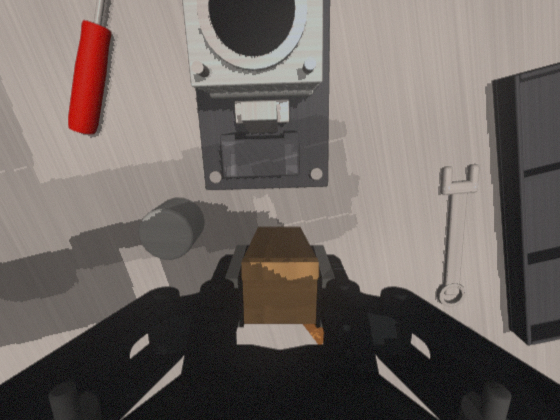

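```bash
python3 -c "
from h import *
im=load('w3')['img']
z=cv2.resize(im[75:195,190:340],None,fx=5,fy=5,interpolation=2)
cv2.imwrite('pics/z3.png',cv2.convertScaleAbs(z,alpha=2.2,beta=10))"
```

```text
(no output)
```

View pics/z3.png

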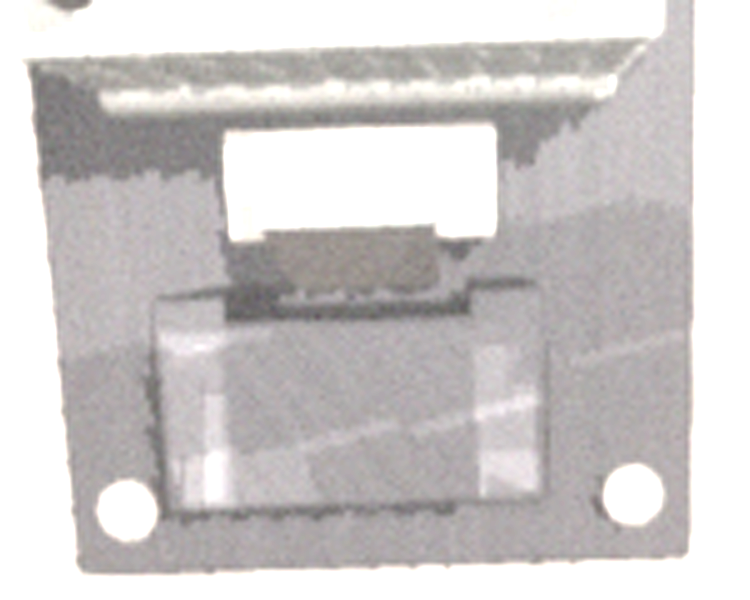

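Run:
```python
from h import *
c=load('w3');f=lambda X,Y:onz(c,190+X/5-.4,75+Y/5-.4,82)[:2]
a=[f(225,320),f(470,308),f(157,302),f(540,290),f(165,510),f(545,497),f(265,232),f(435,228)]
print(np.round(a,1).tolist())
for i in(0,2,4,6):
    d=a[i+1]-a[i];print(np.degrees(np.arctan2(d[1],d[0])).round(1),np.hypot(*d).round(1),((a[i]+a[i+1])/2).round(1))
# wedge thin end in hand, expected z: tcp 181.7 -65.4+6
z=181.7-59.4
for p in((258,228),(307,228),(243,263),(319,262)): print(onz(c,*p,z).round(1))
```

```text
[[504.0, 141.1], [541.6, 133.1], [494.5, 146.4], [552.9, 133.0], [485.8, 114.7], [545.9, 101.2], [513.8, 152.2], [539.4, 146.1]]
-11.9 38.5 [522.8 137.1]
-12.9 59.9 [523.7 139.7]
-12.6 61.6 [515.9 108. ]
-13.3 26.3 [526.6 149.2]
[508.3  78.  122.3]
[541.9  69.3 122.3]
[490.3  54.6 122.3]
[544.4  41.4 122.3]
```

play_rows(
  plan=[
    [0,20,0,0,0,0.01,-1],
    [1,25,0,0,0,0.01,-1],
    [1,15,0,0,0,0,-1],
    [0,5,0,0,0,0,-1],
    [0,0,0,0,0,0,-1],
  ],
)

```text
time_s: 4.55
eef_pos: [527.2, 137.2, 181.2]
ee_rot: [-0.002, 0.786, 0.618, -0.001]
force: [0.1, -0.0, -0.2]
grip_width: 0.347
```

play_rows(
  plan=[
    [0,0,0,0,0,0,-1],
    [0,0,0,0,0,0,-1],
  ],
)

```text
time_s: 4.72
eef_pos: [527.5, 135.3, 181.0]
ee_rot: [-0.001, 0.787, 0.617, -0.001]
force: [-0.6, -0.8, -0.7]
grip_width: 0.346
```

Run:
```python
from h import *
st();c=load('w3');h=cv2.cvtColor(c['img'],cv2.COLOR_BGR2HSV)
for r in range(222,262,4):
    x=np.where((h[r,200:360,1]>100))[0]+200; print(r,(x.min(),x.max(),len(x)) if len(x) else None)
```

```text
t 4.72 p [527.5 135.3 181. ] ty -13.7 z [-0.004  0.001 -1.   ] F [-0.6 -0.8 -0.7] g 0.346
222 None
226 None
230 (np.int64(257), np.int64(298), 10)
234 (np.int64(257), np.int64(298), 5)
238 (np.int64(253), np.int64(295), 15)
242 (np.int64(252), np.int64(296), 20)
246 (np.int64(249), np.int64(299), 28)
250 (np.int64(248), np.int64(311), 28)
254 (np.int64(245), np.int64(313), 41)
258 (np.int64(244), np.int64(316), 71)
```

play_rows(
  plan=[
    [-2,13,0,0,0.004,0.006,-1],
    [0,0,0,0,0,0,-1],
    [0,0,0,0,0,0,-1],
  ],
)

```text
time_s: 4.97
eef_pos: [525.7, 146.9, 181.0]
ee_rot: [-0.003, 0.785, 0.619, -0.003]
force: [-0.7, -1.0, -0.5]
grip_width: 0.349
```

Run:
```python
from h import *
st();c=cap('wrist','w4');im=c['img'][150:310,180:380]
g=(255*(im/255.)**.5).astype(np.uint8)
cv2.imwrite('pics/z4.png',cv2.resize(g,None,fx=3.7,fy=3.7,interpolation=2))
```

```text
t 4.97 p [525.7 146.9 181. ] ty -13.5 z [-0.008  0.    -1.   ] F [-0.7 -1.  -0.5] g 0.349
```

View pics/z4.png

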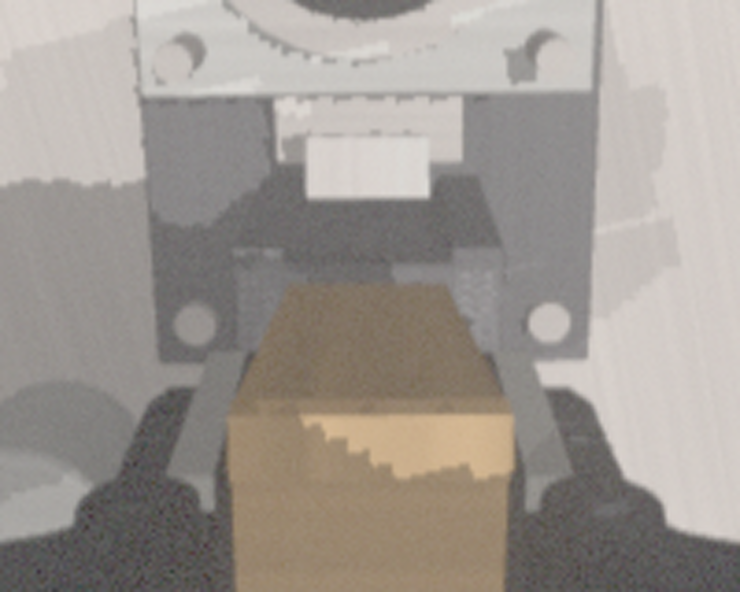

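Run:
```python
from h import *
c=load('w4');f=lambda X,Y,z:onz(c,180+X/3.7-.4,150+Y/3.7-.4,z)[:2]
R=np.array([[np.cos(-.23),-np.sin(-.23)],[np.sin(-.23),np.cos(-.23)]]); S=np.array([522.8,136.8])
for n,p in dict(thinL=(287,286,121.6),thinR=(445,286,121.6),cheekL=(235,250,82),cheekR=(502,250,82),face=(340,264,82),jawL=(308,198,82),jawR=(430,198,82),topL=(228,414,216.6),topR=(513,414,216.6)).items(): print(n,f(*p).round(1),'slot',(R.T@(f(*p)-S)).round(1))
```

```text
thinL [510.  148.5] slot [-15.1   8.5]
thinR [539.4 141.6] slot [15.1  8.4]
cheekL [494.1 146.8] slot [-30.2   3.2]
cheekR [553.  132.9] slot [30.3  3. ]
face [516.5 138.1] slot [-6.4 -0.2]
jawL [513.3 154.8] slot [-13.4  15.4]
jawR [539.8 148.5] slot [13.9 15.3]
topL [516.2 166.9] slot [-13.3  27.8]
topR [545.2 160. ] slot [16.6 27.8]
```

play_rows(
  plan=[
    [0.5,3,0,0,-0.006,0,-1],
    [0,0,-20,0,0,0,-1],
    [0,0,-10,0,0,0,-1],
    [0,0,0,0,0,0,-1],
    [0,0,0,0,0,0,-1],
  ],
)

```text
time_s: 5.43
eef_pos: [526.7, 149.8, 150.8]
ee_rot: [0.0, 0.786, 0.619, 0.0]
force: [-0.4, 0.1, -0.6]
grip_width: 0.346
```

```bash
python3 -c "
from h import *
st()"
```

```text
t 5.43 p [526.7 149.8 150.8] ty -13.5 z [ 0.001  0.001 -1.   ] F [-0.4  0.1 -0.6] g 0.346
```

play_rows(
  plan=[
    [0,0,-10,0,0,0,-1],
    [0,0,-8,0,0,0,-1],
    [0,0,-4,0,0,0,-1],
    [0,0,0,0,0,0,-1],
  ],
)

```text
time_s: 5.77
eef_pos: [527.3, 149.7, 128.0]
ee_rot: [0.001, 0.786, 0.619, 0.001]
force: [0.4, -0.7, -1.0]
grip_width: 0.347
```

play_rows(
  plan=[
    [0,0,-4,0,0,0,-1],
    [0,0,0,0,0,0,-1],
  ],
)

```text
time_s: 5.93
eef_pos: [527.4, 149.0, 123.8]
ee_rot: [0.001, 0.785, 0.619, 0.001]
force: [0.6, -0.8, -1.2]
grip_width: 0.347
```

play_rows(
  plan=[
    [0,-1.5,-3,0,0,0,-1],
    [0,0,0,0,0,0,-1],
  ],
)

```text
time_s: 6.1
eef_pos: [527.6, 147.6, 120.7]
ee_rot: [0.001, 0.786, 0.619, 0.001]
force: [0.1, -0.1, -0.6]
grip_width: 0.351
```

play_rows(
  plan=[
    [-0.5,0,-3,0,0,0,-1],
    [0,0,0,0,0,0,-1],
  ],
)

```text
time_s: 6.27
eef_pos: [527.2, 147.7, 117.6]
ee_rot: [0.001, 0.786, 0.619, 0.001]
force: [-0.8, -0.3, -1.3]
grip_width: 0.343
```

play_rows(
  plan=[
    [0,-0.5,-3,0,0,0,-1],
    [0,0,0,0,0,0,-1],
  ],
)

```text
time_s: 6.43
eef_pos: [527.2, 147.0, 114.5]
ee_rot: [0.001, 0.786, 0.619, 0.001]
force: [-0.5, -0.9, -1.4]
grip_width: 0.343
```

play_rows(
  plan=[
    [0,0,-2,0,0,0,-1],
    [0,0,0,0,0,0,-1],
  ],
)

```text
time_s: 6.6
eef_pos: [527.3, 146.7, 112.4]
ee_rot: [0.002, 0.785, 0.619, 0.001]
force: [0.6, -0.9, -2.0]
grip_width: 0.344
```

play_rows(
  plan=[
    [-0.5,0.5,-2,0,0,0,-1],
    [0,0,0,0,0,0,-1],
  ],
)

```text
time_s: 6.77
eef_pos: [526.9, 146.6, 110.5]
ee_rot: [0.002, 0.785, 0.619, 0.001]
force: [-1.0, -1.7, -1.2]
grip_width: 0.344
```

play_rows(
  plan=[
    [0,0,-2,0,0,0,-1],
    [0,0,0,0,0,0,-1],
  ],
)

```text
time_s: 6.93
eef_pos: [527.0, 146.4, 108.5]
ee_rot: [0.003, 0.785, 0.619, 0.001]
force: [-0.0, -2.1, -4.2]
grip_width: 0.343
```

play_rows(
  plan=[
    [0,0,0,0,0,0,-1],
    [0,0,0,0,0,0,-1],
  ],
)

```text
time_s: 7.1
eef_pos: [527.0, 146.4, 108.4]
ee_rot: [0.003, 0.785, 0.619, 0.001]
force: [-0.9, -3.2, 0.9]
grip_width: 0.351
```

play_rows(
  plan=[
    [0,0,-2,0,0,0,-1],
    [0,0,0,0,0,0,-1],
  ],
)

```text
time_s: 7.27
eef_pos: [527.2, 146.4, 106.6]
ee_rot: [0.003, 0.785, 0.619, 0.001]
force: [0.4, -2.5, -2.9]
grip_width: 0.348
```

```bash
python3 -c "
from h import *
st();cap('wrist','w5');cap('scene','s5')"
```

```text
t 7.27 p [527.2 146.4 106.6] ty -13.5 z [ 0.006 -0.003 -1.   ] F [ 0.4 -2.5 -2.9] g 0.348
```

play_rows(
  plan=[
    [0,0,0,0,0,0,-0.1],
    [0,0,0,0,0,0,0.3],
    [0,0,0,0,0,0,0.3],
    [0,0,0,0,0,0,0.3],
    [0,0,0,0,0,0,0.3],
  ],
)

```text
time_s: 7.78
eef_pos: [527.3, 147.9, 106.6]
ee_rot: [0.002, 0.786, 0.619, 0.002]
force: [1.0, 0.3, -0.5]
grip_width: 0.647
```

Run:
```python
from h import *
st();c=cap('wrist','w6');s=cap('scene','s6')
k=lambda i,f:cv2.resize(i,None,fx=f,fy=f,interpolation=2)
g=np.hstack([k(c['img'][100:400,130:430],1.35)[:405],cv2.resize(s['img'][140:240,240:340],None,fx=3.9,fy=4.05,interpolation=2)])
cv2.imwrite('pics/z6.png',(255*(g/255.)**.6).astype(np.uint8))
```

```text
t 7.78 p [527.3 147.9 106.6] ty -13.5 z [ 0.006  0.    -1.   ] F [ 1.   0.3 -0.5] g 0.647
```

View pics/z6.png

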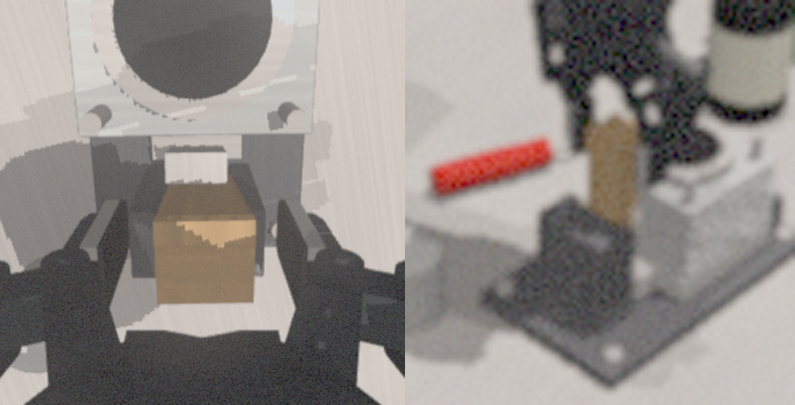

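Run:
```python
from h import *
c=load('w6');R=np.array([[np.cos(-.23),-np.sin(-.23)],[np.sin(-.23),np.cos(-.23)]]); S=np.array([522.8,136.8])
for z in (137,140,143):
  for p in((155,219),(255,219),(254,302),(155,302)):
    q=onz(c,130+p[0]/1.35-.3,100+p[1]/1.35-.3,z)[:2];print(z,q.round(1),(R.T@(q-S)).round(1))
```

```text
137 [517.3 165.3] [-11.9  26.5]
137 [546.5 158.2] [18.2 26.2]
137 [540.4 129.7] [18.7 -2.9]
137 [509.6 137.3] [-13.   -2.5]
140 [518.  166.6] [-11.5  28. ]
140 [546.4 159.7] [17.8 27.7]
140 [540.5 132. ] [18.3 -0.6]
140 [510.5 139.4] [-12.6  -0.3]
143 [518.7 168. ] [-11.1  29.4]
143 [546.4 161.2] [17.4 29.1]
143 [540.5 134.3] [17.9  1.6]
143 [511.4 141.4] [-12.2   1.9]
```

play_rows(
  plan=[
    [0,0,0,0,0,0,1],
    [0,0,0,0,0,0,1],
    [0,0,15,0,0,0,1],
    [0,0,30,0,0,0,1],
    [0,0,40,0,0,0,1],
  ],
)

```text
time_s: 8.3
eef_pos: [523.2, 147.5, 186.4]
ee_rot: [-0.003, 0.786, 0.619, -0.004]
force: [0.5, -0.4, -0.1]
grip_width: 1.001
```

play_rows(
  plan=[
    [0,0,35,0,0,0,1],
    [0,-20,10,0,0,0,1],
    [0,-35,0,0,0,0,1],
    [0,-40,0,0,0,0,1],
    [0,-40,0,0,0,0,1],
  ],
)

```text
time_s: 8.72
eef_pos: [524.6, 14.6, 243.2]
ee_rot: [0.002, 0.782, 0.623, 0.003]
force: [2.0, -0.4, -0.1]
grip_width: 0.998
```

play_rows(
  plan=[
    [0,-40,0,0,0,0,1],
    [0,-40,0,0,0,0,1],
    [0,-40,0,0,0,0,1],
    [0,-30,0,0,0,0,1],
    [0,-10,0,0,0,0,1],
  ],
)

```text
time_s: 9.13
eef_pos: [522.6, -157.2, 244.2]
ee_rot: [0.003, 0.783, 0.622, 0.003]
force: [-0.7, 0.1, -0.8]
grip_width: 1.002
```

play_rows(
  plan=[
    [0,0,0,0,0,0,1],
    [0,0,0,0,0,0,1],
  ],
)

```text
time_s: 9.3
eef_pos: [522.3, -159.1, 243.8]
ee_rot: [0.003, 0.785, 0.62, 0.003]
force: [0.2, -0.5, 0.2]
grip_width: 1.0
```

Run:
```python
from h import *
st();c=cap('wrist','w7');print('drift top px',proj(c,[512,-273.5,136]),'rim',proj(c,[513,-268,50]))
g=(255*(c['img']/255.)**.6).astype(np.uint8);cv2.imwrite('pics/z7.png',g)
```

```text
t 9.3 p [ 522.3 -159.1  243.8] ty -13.4 z [ 0.008 -0.001 -1.   ] F [ 0.2 -0.5  0.2] g 1.0
drift top px [[295.09174446 320.18787185]] rim [[290.9040264  272.41949409]]
```

Run:
```python
from h import *
c=load('w6');R=np.array([[np.cos(-.23),-np.sin(-.23)],[np.sin(-.23),np.cos(-.23)]]); S=np.array([522.8,136.8])
q=lambda p,z:(R.T@(onz(c,130+p[0]/1.35-.3,100+p[1]/1.35-.3,z)[:2]-S)).round(1)
print('jaw',q((165,182),82),q((228,182),82),'plate',q((92,136),12),q((305,136),12),'thinjaw',q((165,183),85))
t=cap('top','t7');s=cap('scene','s7')
def sl(x,y,z): return np.r_[S+R@np.array([x,y]),z]
# wedge mask in top & scene
for n,c in(('top',t),('scene',s)):
    h=cv2.cvtColor(c['img'],cv2.COLOR_BGR2HSV)
    u,v=proj(c,sl(2,14,125))[0].astype(int)
    m=np.zeros(h.shape[:2],np.uint8);r=28
    m[v-r:v+r,u-r:u+r]=((h[...,1]>70)&(h[...,0]>8)&(h[...,0]<35)&(h[...,2]>60))[v-r:v+r,u-r:u+r]
    ct=max(cv2.findContours(m,0,2)[0],key=cv2.contourArea);print(n,(u,v),cv2.boundingRect(ct),cv2.minAreaRect(ct))
    for x in(0,2.5,5):print(x,proj(c,[sl(x-15,0,140),sl(x+15,0,140),sl(x+15,28,140),sl(x-15,28,140)]).round(1).tolist())
k=lambda i,f:cv2.resize(i,None,fx=f,fy=f,interpolation=2)
w=load('w7')['img']
g=np.zeros((600,800,3),np.uint8)
g[:300,:400]=k(t['img'][195:245,205:285],5)[:300,:400][:250].repeat(1,0) if 0 else cv2.resize(t['img'][195:255,205:285],(400,300),interpolation=2)
g[300:,:400]=cv2.resize(s['img'][150:225,250:350],(400,300),interpolation=2)
g[:300,400:]=cv2.resize(w[240:345,220:360],(400,300),interpolation=2)
a=load('w6')['img'];g[300:,400:]=cv2.resize(a[185:335,180:380],(400,300),interpolation=2)
cv2.imwrite('pics/z8.png',(255*(g/255.)**.6).astype(np.uint8))
```

```text
jaw [-13.7  17.6] [13.9 17.4] plate [-63.1  21. ] [64.8 20. ] thinjaw [-13.4  18.3]
top (np.int64(243), np.int64(217)) (237, 209, 14, 15) ((243.67926025390625, 216.62265014648438), (12.362448692321777, 13.186612129211426), 15.945395469665527)
0 [[247.1, 224.4], [250.3, 213.0], [239.5, 210.2], [236.3, 221.6]]
2.5 [[247.4, 223.5], [250.5, 212.1], [239.8, 209.3], [236.6, 220.7]]
5 [[247.6, 222.5], [250.8, 211.1], [240.1, 208.3], [236.9, 219.7]]
scene (np.int64(294), np.int64(176)) (287, 168, 16, 27) ((292.9230651855469, 180.88461303710938), (15.100940704345703, 25.69120979309082), 11.309932708740234)
0 [[286.0, 170.9], [294.6, 175.5], [302.0, 171.2], [293.5, 166.8]]
2.5 [[286.7, 171.3], [295.3, 175.9], [302.8, 171.6], [294.2, 167.2]]
5 [[287.4, 171.7], [296.0, 176.3], [303.5, 172.0], [294.9, 167.5]]
```

View pics/z8.png

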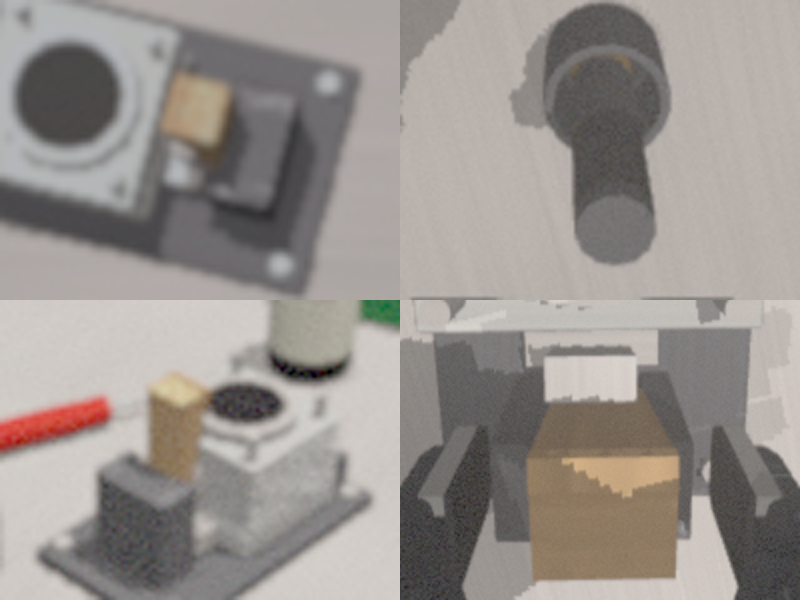

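play_rows(
  plan=[
    [-3,-28,-10,0,0.008,0,1],
    [-3,-35,-10,0,0,0,1],
    [-3,-30,-10,0,0,0,1],
    [-1,-8,0,0,0,0,1],
    [0,0,0,0,0,0,1],
  ],
)

```text
time_s: 9.87
eef_pos: [514.3, -254.3, 214.5]
ee_rot: [0.001, 0.78, 0.626, 0.001]
force: [-0.2, -0.4, 0.7]
grip_width: 0.996
```

play_rows(
  plan=[
    [0,0,0,0,0,0,1],
    [0,0,0,0,0,0,1],
  ],
)

```text
time_s: 10.03
eef_pos: [515.0, -251.8, 215.0]
ee_rot: [0.001, 0.779, 0.627, 0.001]
force: [-0.6, 0.3, -0.2]
grip_width: 0.998
```

Run:
```python
from h import *
st();c=load('w7')
f=lambda X,Y,z:onz(c,220+(X-400)*.35-.3,240+Y*.35-.3,z).round(1)
print('top',f(615,230,136),'rim',f(607,97,50),'outer base L/R',f(544,100,50),f(670,100,50))
```

```text
t 10.03 p [ 515.  -251.8  215. ] ty -12.4 z [ 0.003 -0.    -1.   ] F [-0.6  0.3 -0.2] g 0.998
top [ 511.9 -273.5  136. ] rim [ 514.1 -270.    50. ] outer base L/R [ 487.4 -265.    50. ] [ 540.3 -277.8   50. ]
```

play_rows(
  plan=[
    [-3,-21,0,0,0.003,0,1],
    [0,0,-30,0,0,0,1],
    [0,0,-30,0,0,0,1],
    [0,0,0,0,0,0,1],
    [0,0,0,0,0,0,1],
  ],
)

```text
time_s: 10.45
eef_pos: [515.4, -266.7, 158.5]
ee_rot: [0.004, 0.776, 0.63, 0.001]
force: [-0.3, 0.1, -0.4]
grip_width: 1.002
```

```bash
python3 -c "
from h import *
st()"
```

```text
t 10.45 p [ 515.4 -266.7  158.5] ty -11.9 z [ 0.007 -0.004 -1.   ] F [-0.3  0.1 -0.4] g 1.002
```

play_rows(
  plan=[
    [-3,-7,0,0.004,0.007,0,1],
    [0,0,-25,0,0,0,1],
    [0,0,-30,0,0,0,1],
    [0,0,-13,0,0,0,1],
    [0,0,0,0,0,0,1],
  ],
)

```text
time_s: 10.87
eef_pos: [516.2, -275.0, 98.6]
ee_rot: [0.007, 0.775, 0.632, 0.001]
force: [-0.8, -0.2, 0.3]
grip_width: 0.998
```

```bash
python3 -c "
from h import *
st()"
```

```text
t 10.87 p [ 516.2 -275.    98.6] ty -11.6 z [ 0.01  -0.009 -1.   ] F [-0.8 -0.2  0.3] g 0.998
```

play_rows(
  plan=[
    [-4,1.5,-10,0.009,0.01,0,1],
    [0,0,0,0,0,0,1],
    [0,0,0,0,0,0,1],
  ],
)

```text
time_s: 11.12
eef_pos: [513.4, -274.7, 92.4]
ee_rot: [0.002, 0.775, 0.632, 0.0]
force: [-0.3, -0.7, -0.1]
grip_width: 1.002
```

```bash
python3 -c "
from h import *
st()"
```

```text
t 11.12 p [ 513.4 -274.7   92.4] ty -11.6 z [ 0.003 -0.003 -1.   ] F [-0.3 -0.7 -0.1] g 1.002
```

play_rows(
  plan=[
    [-1,1,-3,0.003,0.003,0,1],
    [0,0,0,0,0,0,0],
    [0,0,0,0,0,0,-1],
    [0,0,0,0,0,0,-1],
    [0,0,0,0,0,0,-1],
  ],
  grip_force=80,
)

```text
time_s: 11.53
eef_pos: [513.4, -274.6, 92.5]
ee_rot: [0.002, 0.775, 0.632, 0.001]
force: [-0.4, -1.0, -0.0]
grip_width: 0.456
```

play_rows(
  plan=[
    [0,0,0,0,0,0,-1],
    [0,0,0,0,0,0,-1],
    [0,0,0,0,0,0,-1],
    [0,0,0,0,0,0,-1],
    [0,0,0,0,0,0,-1],
  ],
)

```text
time_s: 11.95
eef_pos: [513.3, -274.6, 92.8]
ee_rot: [0.002, 0.775, 0.632, 0.0]
force: [-0.6, -0.7, 0.8]
grip_width: 0.313
```

```bash
python3 -c "
from h import *
st()"
```

```text
t 11.95 p [ 513.3 -274.6   92.8] ty -11.6 z [ 0.003 -0.003 -1.   ] F [-0.6 -0.7  0.8] g 0.313
```

play_rows(
  plan=[
    [0,0,20,0,0,0,-1],
    [0,0,35,0,0,0,-1],
    [0,0,40,0,0,0,-1],
    [0,0,40,0,0,0,-1],
    [0,20,25,0,0,0,-1],
  ],
)

```text
time_s: 12.37
eef_pos: [508.4, -252.9, 248.5]
ee_rot: [-0.008, 0.776, 0.631, -0.002]
force: [0.7, 0.1, -3.9]
grip_width: 0.309
```

play_rows(
  plan=[
    [0,35,5,0,0,0,-1],
    [1,40,0,0,0,0,-1],
    [1,40,0,0,0,0,-1],
    [1,40,0,0,0,0,-1],
    [1,40,0,0,0,0,-1],
  ],
)

```text
time_s: 12.78
eef_pos: [511.8, -55.7, 258.2]
ee_rot: [-0.004, 0.779, 0.628, -0.001]
force: [1.4, 0.6, -4.3]
grip_width: 0.31
```

```bash
python3 -c "
from h import *
st()"
```

```text
t 12.78 p [511.8 -55.7 258.2] ty -12.3 z [-0.006  0.005 -1.   ] F [ 1.4  0.6 -4.3] g 0.31
```

play_rows(
  plan=[
    [3,40,0,-0.005,-0.006,0,-1],
    [3,40,0,0,0,0,-1],
    [3,40,0,0,0,0,-1],
    [3,35,0,0,0,0,-1],
    [2,20,0,0,0,0,-1],
  ],
)

```text
time_s: 13.2
eef_pos: [522.4, 130.6, 255.8]
ee_rot: [-0.002, 0.778, 0.628, -0.001]
force: [0.9, -0.2, -3.7]
grip_width: 0.307
```

play_rows(
  plan=[
    [1,5,0,0,0,0,-1],
    [0,0,0,0,0,0,-1],
    [0,0,0,0,0,0,-1],
  ],
)

```text
time_s: 13.45
eef_pos: [522.3, 139.8, 253.8]
ee_rot: [-0.004, 0.776, 0.631, -0.002]
force: [-0.0, -0.9, -3.7]
grip_width: 0.31
```

```bash
python3 -c "
from h import *
st()"
```

```text
t 13.45 p [522.3 139.8 253.8] ty -11.8 z [-0.008  0.003 -1.   ] F [-0.  -0.9 -3.7] g 0.31
```

play_rows(
  plan=[
    [6,9,0,-0.003,-0.008,0,-1],
    [0,0,0,0,0,0,-1],
    [0,0,-14,0,0,0,-1],
    [0,0,0,0,0,0,-1],
    [0,0,0,0,0,0,-1],
  ],
)

```text
time_s: 13.87
eef_pos: [529.9, 145.1, 239.5]
ee_rot: [0.001, 0.778, 0.628, -0.0]
force: [0.6, -0.6, -3.0]
grip_width: 0.311
```

Run:
```python
from h import *
st();c=cap('wrist','w9')
h=cv2.cvtColor(c['img'],cv2.COLOR_BGR2HSV);m=((h[...,1]>90)&(h[...,0]>8)&(h[...,0]<35)&(h[...,2]>50)).astype(np.uint8)
for ct in cv2.findContours(m,0,2)[0]:
    if cv2.contourArea(ct)>60: print(cv2.boundingRect(ct),cv2.contourArea(ct))
```

```text
t 13.87 p [529.9 145.1 239.5] ty -12.1 z [ 0.001 -0.002 -1.   ] F [ 0.6 -0.6 -3. ] g 0.311
(298, 325, 22, 21) 274.0
(258, 187, 38, 31) 650.0
```

play_rows(
  plan=[
    [-2,4,0,-0.002,0,0,-1],
    [0,0,-5,0,0,0,-1],
    [0,0,0,0,0,0,-1],
    [0,0,0,0,0,0,-1],
  ],
)

```text
time_s: 14.25
eef_pos: [528.1, 148.6, 235.3]
ee_rot: [0.002, 0.778, 0.628, -0.0]
force: [0.1, -0.3, -3.1]
grip_width: 0.307
```

play_rows(
  plan=[
    [0,0,-2,0,0,0,-1],
    [0,0,-2,0,0,0,-1],
  ],
)

```text
time_s: 14.42
eef_pos: [528.2, 148.7, 231.6]
ee_rot: [0.003, 0.778, 0.628, -0.0]
force: [-0.1, 0.2, -4.7]
grip_width: 0.312
```

play_rows(
  plan=[
    [0,0,-1,0,0,0,-1],
    [0,0,0,0,0,0,-1],
  ],
)

```text
time_s: 14.58
eef_pos: [528.1, 148.7, 230.1]
ee_rot: [0.002, 0.778, 0.628, -0.0]
force: [-0.1, 1.1, -3.4]
grip_width: 0.31
```

Drift is over the wedge at (528, 149). I'll lower it in small steps until it touches.

play_rows(
  plan=[
    [0,0,-1,0,0,0,-1],
    [0,0,-1,0,0,0,-1],
  ],
)

```text
time_s: 14.75
eef_pos: [528.4, 148.7, 228.5]
ee_rot: [0.003, 0.778, 0.628, 0.0]
force: [-0.7, 0.1, 1.3]
grip_width: 0.306
```

play_rows(
  plan=[
    [0,0,-1,0,0,0,-1],
    [0,0,-1,0,0,0,-1],
  ],
)

```text
time_s: 14.92
eef_pos: [528.9, 148.6, 227.5]
ee_rot: [0.003, 0.778, 0.628, 0.001]
force: [-0.7, -0.4, 0.5]
grip_width: 0.308
```

play_rows(
  plan=[
    [0,0,-1,0,0,0,-1],
    [0,0,-1,0,0,0,-1],
  ],
)

```text
time_s: 15.08
eef_pos: [529.1, 148.6, 226.1]
ee_rot: [0.004, 0.778, 0.628, 0.002]
force: [0.1, -0.1, 1.0]
grip_width: 0.309
```

play_rows(
  plan=[
    [0,0,-1,0,0,0,-1],
    [0,0,-1,0,0,0,-1],
  ],
)

```text
time_s: 15.25
eef_pos: [529.2, 148.5, 224.3]
ee_rot: [0.004, 0.778, 0.628, 0.002]
force: [0.1, -0.9, 1.2]
grip_width: 0.307
```

play_rows(
  plan=[
    [-0.5,0,-1.5,0.003,0.003,0,-1],
    [0,0,-1.5,0,0,0,-1],
    [0,0,-1.5,0,0,0,-1],
  ],
)

```text
time_s: 15.5
eef_pos: [528.9, 148.4, 219.6]
ee_rot: [0.002, 0.778, 0.628, 0.002]
force: [-0.9, -0.1, 0.8]
grip_width: 0.308
```

play_rows(
  plan=[
    [-0.5,0,-1.5,0,0,0,-1],
    [0,0,-1.5,0,0,0,-1],
  ],
)

```text
time_s: 15.67
eef_pos: [528.5, 148.3, 216.3]
ee_rot: [0.002, 0.778, 0.628, 0.002]
force: [0.6, -0.7, 1.6]
grip_width: 0.311
```

```bash
python3 -c "
from h import *
st()"
```

```text
t 15.67 p [528.5 148.3 216.3] ty -12.2 z [ 0.006 -0.001 -1.   ] F [ 0.6 -0.7  1.6] g 0.311
```

play_rows(
  plan=[
    [-0.3,0,-1,0.001,0.005,0,-1],
    [0,0,-1,0,0,0,-1],
  ],
)

```text
time_s: 15.83
eef_pos: [528.8, 148.3, 215.2]
ee_rot: [0.001, 0.778, 0.628, 0.001]
force: [-1.6, -1.4, 11.1]
grip_width: 0.307
```

play_rows(
  plan=[
    [0,0,-1,0,0,0,-1],
  ],
)

```text
time_s: 15.92
eef_pos: [529.0, 148.3, 215.1]
ee_rot: [0.001, 0.778, 0.628, 0.002]
force: [-2.2, -1.5, 10.7]
grip_width: 0.312
```

play_rows(
  plan=[
    [0,0,-1,0,0,0,-1],
  ],
)

```text
time_s: 16.0
eef_pos: [529.1, 148.3, 215.1]
ee_rot: [0.001, 0.778, 0.628, 0.002]
force: [-2.6, -1.0, 8.7]
grip_width: 0.309
```

play_rows(
  plan=[
    [0,0,-1,0,0,0,-1],
  ],
)

```text
time_s: 16.08
eef_pos: [529.1, 148.3, 215.1]
ee_rot: [0.002, 0.778, 0.628, 0.002]
force: [-3.9, -0.8, 9.3]
grip_width: 0.308
```

play_rows(
  plan=[
    [-0.5,0,-1.5,0,0,0,-1],
  ],
)

```text
time_s: 16.17
eef_pos: [528.9, 148.3, 215.0]
ee_rot: [0.002, 0.778, 0.628, 0.003]
force: [-2.8, -1.3, 13.4]
grip_width: 0.31
```

play_rows(
  plan=[
    [-0.5,0,-1.7,0,0,0,-1],
  ],
)

```text
time_s: 16.25
eef_pos: [528.8, 148.3, 215.0]
ee_rot: [0.003, 0.778, 0.628, 0.004]
force: [-2.6, -1.0, 15.0]
grip_width: 0.31
```

play_rows(
  plan=[
    [-0.5,0,-1.7,0,0,0,-1],
    [-0.5,0,-1.7,0,0,0,-1],
  ],
)

```text
time_s: 16.42
eef_pos: [528.4, 148.3, 215.0]
ee_rot: [0.004, 0.778, 0.628, 0.005]
force: [-3.9, -0.6, 12.8]
grip_width: 0.307
```

```bash
python3 -c "
from h import *
st()"
```

```text
t 16.42 p [528.4 148.3 215. ] ty -12.2 z [ 0.014  0.    -1.   ] F [-3.9 -0.6 12.8] g 0.307
```

play_rows(
  plan=[
    [0,0,-2.1,0,0.01,0,-1],
  ],
)

```text
time_s: 16.5
eef_pos: [528.9, 148.3, 215.0]
ee_rot: [0.002, 0.778, 0.628, 0.003]
force: [-1.6, -1.5, 16.2]
grip_width: 0.309
```

play_rows(
  plan=[
    [0,0,-2.1,0,0.004,0,-1],
  ],
)

```text
time_s: 16.58
eef_pos: [529.5, 148.3, 214.9]
ee_rot: [0.002, 0.778, 0.628, 0.002]
force: [-2.5, -2.1, 15.8]
grip_width: 0.308
```

```bash
python3 -c "
from h import *
st()"
```

```text
t 16.58 p [529.5 148.3 214.9] ty -12.2 z [ 0.006  0.    -1.   ] F [-2.5 -2.1 15.8] g 0.308
```

play_rows(
  plan=[
    [0,0,8,0,0.004,0,-1],
    [0,0,20,0,0,0,-1],
    [0,0,20,0,0,0,-1],
    [0,-20,0,0,0,0,-1],
    [-1,-35,0,0,0,0,-1],
  ],
)

```text
time_s: 17.0
eef_pos: [526.3, 96.8, 261.4]
ee_rot: [-0.004, 0.776, 0.631, -0.002]
force: [2.0, -0.6, -4.3]
grip_width: 0.31
```

play_rows(
  plan=[
    [-1,-40,0,0,0,0,-1],
    [-1,-40,0,0,0,0,-1],
    [-1,-40,0,0,0,0,-1],
    [-1,-40,0,0,0,0,-1],
    [-1,-40,0,0,0,0,-1],
  ],
)

```text
time_s: 17.42
eef_pos: [518.2, -108.1, 258.0]
ee_rot: [-0.007, 0.774, 0.633, -0.003]
force: [0.3, 0.3, -3.5]
grip_width: 0.31
```

play_rows(
  plan=[
    [-1,-40,0,0,0,0,-1],
    [-1,-40,0,0,0,0,-1],
    [-1,-25,0,0,0,0,-1],
    [0,-8,0,0,0,0,-1],
    [0,0,0,0,0,0,-1],
  ],
)

```text
time_s: 17.83
eef_pos: [511.4, -232.9, 252.6]
ee_rot: [-0.012, 0.776, 0.63, -0.005]
force: [0.2, 0.4, -4.1]
grip_width: 0.311
```

```bash
python3 -c "
from h import *
st()"
```

```text
t 17.83 p [ 511.4 -232.9  252.6] ty -11.9 z [-0.023  0.013 -1.   ] F [ 0.2  0.4 -4.1] g 0.311
```

play_rows(
  plan=[
    [1,-18,0,-0.013,-0.023,0,-1],
    [1,-18,0,0,0,0,-1],
    [0,-2,0,0,0,0,-1],
    [0,0,0,0,0,0,-1],
    [0,0,0,0,0,0,-1],
  ],
)

```text
time_s: 18.25
eef_pos: [513.9, -265.9, 249.6]
ee_rot: [-0.004, 0.775, 0.632, 0.001]
force: [-0.4, 0.7, -3.6]
grip_width: 0.311
```

```bash
python3 -c "
from h import *
st()"
```

```text
t 18.25 p [ 513.9 -265.9  249.6] ty -11.6 z [-0.003  0.007 -1.   ] F [-0.4  0.7 -3.6] g 0.311
```

play_rows(
  plan=[
    [0,-5,0,-0.007,-0.003,0,-1],
    [0,0,-30,0,0,0,-1],
    [0,0,-35,0,0,0,-1],
    [0,0,-18,0,0,0,-1],
    [0,0,0,0,0,0,-1],
  ],
)

```text
time_s: 18.67
eef_pos: [515.4, -266.5, 165.9]
ee_rot: [0.003, 0.773, 0.634, 0.0]
force: [-0.3, 0.3, -3.9]
grip_width: 0.308
```

```bash
python3 -c "
from h import *
st()"
```

```text
t 18.67 p [ 515.4 -266.5  165.9] ty -11.3 z [ 0.004 -0.004 -1.   ] F [-0.3  0.3 -3.9] g 0.308
```

play_rows(
  plan=[
    [-1.5,-5,0,0.004,0.004,0,-1],
    [0,0,0,0,0,0,-1],
    [0,0,-10,0,0,0,-1],
    [0,0,0,0,0,0,-1],
    [0,0,0,0,0,0,-1],
  ],
)

```text
time_s: 19.08
eef_pos: [515.5, -271.9, 159.6]
ee_rot: [0.003, 0.773, 0.635, 0.001]
force: [-0.4, -0.5, -3.4]
grip_width: 0.31
```

```bash
python3 -c "
from h import *
st()"
```

```text
t 19.08 p [ 515.5 -271.9  159.6] ty -11.2 z [ 0.005 -0.004 -1.   ] F [-0.4 -0.5 -3.4] g 0.31
```

play_rows(
  plan=[
    [-1.5,0.5,-10,0.004,0.005,0,-1],
    [0,0,-20,0,0,0,-1],
    [0,0,-20,0,0,0,-1],
    [0,0,0,0,0,0,-1],
    [0,0,0,0,0,0,-1],
  ],
)

```text
time_s: 19.5
eef_pos: [514.4, -271.9, 109.1]
ee_rot: [0.002, 0.773, 0.635, 0.0]
force: [-0.3, 0.5, -3.5]
grip_width: 0.308
```

```bash
python3 -c "
from h import *
st()"
```

```text
t 19.5 p [ 514.4 -271.9  109.1] ty -11.2 z [ 0.003 -0.002 -1.   ] F [-0.3  0.5 -3.5] g 0.308
```

play_rows(
  plan=[
    [0,0.5,-10,0.002,0.003,0,-1],
    [0,0,-4,0,0,0,-1],
    [0,0,0,0,0,0,-1],
  ],
)

```text
time_s: 19.75
eef_pos: [515.0, -271.8, 95.7]
ee_rot: [0.001, 0.773, 0.635, 0.0]
force: [-1.0, 0.3, -4.3]
grip_width: 0.313
```

play_rows(
  plan=[
    [0,0,-1,0,0,0,-1],
    [0,0,-1,0,0,0,-1],
  ],
)

```text
time_s: 19.92
eef_pos: [515.5, -272.1, 94.4]
ee_rot: [0.002, 0.773, 0.635, 0.0]
force: [0.1, -0.6, -3.4]
grip_width: 0.313
```

play_rows(
  plan=[
    [0,0,-1,0,0,0,-1],
    [0,0,0,0,0,0,-1],
  ],
)

```text
time_s: 20.08
eef_pos: [515.7, -272.3, 93.8]
ee_rot: [0.002, 0.773, 0.635, 0.0]
force: [0.1, -0.2, -4.6]
grip_width: 0.314
```

Base should be about 1 mm above the cup floor. I'll set it down, release gently and rise.

play_rows(
  plan=[
    [-1,0,-1.5,0,0,0,-1],
    [0,0,0,0,0,0,-1],
  ],
)

```text
time_s: 20.25
eef_pos: [515.0, -272.6, 93.0]
ee_rot: [0.003, 0.773, 0.635, 0.0]
force: [0.0, -0.1, -3.6]
grip_width: 0.309
```

play_rows(
  plan=[
    [0,0,0,0,0,0,-0.2],
    [0,0,0,0,0,0,0.2],
    [0,0,0,0,0,0,1],
    [0,0,0,0,0,0,1],
    [0,0,0,0,0,0,1],
  ],
)

```text
time_s: 20.67
eef_pos: [515.8, -273.4, 94.8]
ee_rot: [0.005, 0.773, 0.635, 0.001]
force: [0.2, 0.3, 0.2]
grip_width: 0.941
```

play_rows(
  plan=[
    [0,0,0,0,0,0,1],
    [0,0,0,0,0,0,1],
    [0,0,15,0,0,0,1],
    [0,0,30,0,0,0,1],
    [0,0,40,0,0,0,1],
  ],
)

```text
time_s: 21.08
eef_pos: [512.6, -270.9, 174.3]
ee_rot: [-0.003, 0.773, 0.635, -0.001]
force: [0.4, -0.7, 0.6]
grip_width: 0.999
```

play_rows(
  plan=[
    [0,0,40,0,0,0,1],
    [0,20,10,0,0,0,1],
    [0,40,0,0,0,0,1],
    [0,35,0,0,0,0,1],
    [0,10,0,0,0,0,1],
  ],
)

```text
time_s: 21.5
eef_pos: [513.6, -166.5, 235.7]
ee_rot: [0.004, 0.775, 0.633, 0.001]
force: [0.8, 0.1, 0.6]
grip_width: 1.002
```

play_rows(
  plan=[
    [0,0,0,0,0,0,1],
    [0,0,0,0,0,0,1],
    [0,0,0,0,0,0,1],
  ],
)

```text
time_s: 21.75
eef_pos: [513.8, -165.5, 236.2]
ee_rot: [0.005, 0.773, 0.634, 0.001]
force: [0.6, -0.6, 0.3]
grip_width: 0.999
```

Run:
```python
from h import *
st();c=cap('wrist','wA');t=cap('top','tA');s=cap('scene','sA')
# drift: circle-ish top & rim in wrist
print('expect top',proj(c,[514,-271,136]),'rim',proj(c,[514,-270.5,50]))
g=cv2.cvtColor(c['img'],6);u,v=proj(c,[514,-271,136])[0].astype(int)
roi=cv2.GaussianBlur(g[v-40:v+40,u-50:u+50],(3,3),0)
print(cv2.HoughCircles(cv2.convertScaleAbs(roi,alpha=3),3,1,10,param1=80,param2=12,minRadius=10,maxRadius=20),u,v)
# wedge
b=load('t7')
def blob(c,z,n):
    h=cv2.cvtColor(c['img'],cv2.COLOR_BGR2HSV);m=np.zeros(h.shape[:2],np.uint8);u,v=proj(c,[528,150,z])[0].astype(int);r=28
    m[v-r:v+r,u-r:u+r]=((h[...,1]>70)&(h[...,0]>8)&(h[...,0]<35)&(h[...,2]>60))[v-r:v+r,u-r:u+r]
    ct=max(cv2.findContours(m,0,2)[0],key=cv2.contourArea);print(n,cv2.boundingRect(ct),[np.round(x,1) for x in cv2.minAreaRect(ct)])
    print('exp',proj(c,[525.9,150.4,z]).round(1),proj(c,[530.8,149.3,z]).round(1))
blob(b,140,'top before');blob(t,126,'top after');blob(load('s7'),140,'sc before');blob(s,126,'sc after')
w=c['img']; k=np.zeros((420,1120,3),np.uint8)
for n in('scene','top'):
    A=load(n+'0')['img'];B=(s if n=='scene' else t)['img']
    P={'piston':0}
cv2.imwrite('pics/zA.png',np.hstack([cv2.resize(w[v-80:v+40,u-80:u+80],(400,300)),cv2.resize(t['img'][195:255,205:285],(400,300))]))
```

```text
t 21.75 p [ 513.8 -165.5  236.2] ty -11.3 z [ 0.008 -0.006 -1.   ] F [ 0.6 -0.6  0.3] g 0.999
expect top [[300.33841118 314.9038454 ]] rim [[294.88132209 270.54386603]]
[[[51.5 38.5 14.5]]] 300 314
top before (237, 209, 14, 15) [array([243.7, 216.6]), array([12.4, 13.2]), np.float64(15.9)]
exp [[243.3 217.4]] [[243.8 215.4]]
top after (237, 210, 15, 15) [array([244.1, 217.2]), array([12.3, 13.6]), np.float64(18.4)]
exp [[243.7 218.2]] [[244.2 216.3]]
sc before (287, 168, 16, 27) [array([292.9, 180.9]), array([15.1, 25.7]), np.float64(11.3)]
exp [[294.  171.1]] [[295.4 171.8]]
sc after (288, 173, 16, 23) [array([293.8, 183.4]), array([14.3, 20.9]), np.float64(14.0)]
exp [[293.9 175.7]] [[295.3 176.4]]
```

```bash
python3 -c "
from h import *
print(ctrl.finish_job())"
```

```text
the job is handed in; nothing more can be done
None
```

I moved the wedge from its block into the slot, drove it home with the brass end of the drift, and stood the drift back in its holder. I handed the job in at about 22 s, and no verdict was reported.

- **Wedge drive:** it went down about 14 mm at roughly 5 N. It then stopped dead and did not move further at about 20 N, well under the 35 N limit.
- **Wedge position:** the last top and scene images put it upright in the slot, about 2 to 2.5 mm off the middle in x against a limit of 5 mm. The wrist camera had said nearly 3 mm just after release.
- **Drift:** its top showed within about 3 mm of where it should be over the holder axis.
- **Bystanders:** I did not measure them at the end, but nothing was moved near them.
- **Jaw tightness:** I judged it only from the hard stop. The 14 mm of drive accounts for about 2.8 mm of jaw travel; the rest of the 4 mm would have to come from the jaw's starting position and slight pressing during insertion.
- **Last picture:** the final close-up could not be viewed because the 12-picture limit was reached, so the final checks are numeric only.

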